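# Stamp the form on the clipboard

## Task

Stamp the form on the clipboard: take the office stamp from its wooden tray, stand it square and the right way up over the printed box near the bottom of the form, and press its handle all the way down for a moment without letting the stamp shift. Then let the handle spring up and put the stamp back in its tray, standing flat. Do not ink anything but that box, do not tip the stamp over, and leave the mug and the stapler where they are.

Things in the scene. Friction and masses are not known exactly. Their poses are not given: they have to be found in the camera images.
- stamp_head (a point): Centre of the light grey grip head of the loose office stamp (0.45 kg, 128 mm tall with handle up). The head is 40 mm (x) by 80 mm (y) by 36 mm high, flat-topped; this point is 18 mm below its top and, handle up, 110 mm above the stamp's underside. Grasp it across the 40 mm. It slides straight down on the frame when pressed. z up; -x is the stamp's front, with a small grey pull tab.
- stamp_foot (a point): Centre of the underside of the stamp's frame (does not move with the handle): a clear foot 60 mm (x) by 84 mm (y), 12 mm high, then steel side plates and a black ink cartridge up to 68 mm. The inking plate, 40 by 60 mm, prints centred on this point. z up, -x the stamp's front; at the start the front looks towards the robot within about 40 degrees.
- stamp_front (a point): Middle of the lower front edge of the stamp's foot, 30 mm from stamp_foot towards the stamp's front.
- stamp_handle (a joint): Travel of the stamp's handle on its frame: 0 m when up, 0.024 m when it bottoms on its stop. A spring pushes it up with about 4 N at the top and 13 N at the bottom; released, it springs up by itself. The inking plate can mark the paper in the last third of the travel.
- stamp_box (a point): Centre of the printed black rectangle for the stamp, 60 mm (x) by 80 mm (y), on the form's face, 4 mm above the desk. z up; -x points to the form's bottom edge (the one away from the clip), which looks towards the robot within about 30 degrees. Right way up: the stamp's front looks to that edge, stamp x along this x.
- clipboard: Brown clipboard 230 mm (x) by 160 mm (y), fixed on the desk, with a pale A5 form and a steel clip, up to 25 mm high, at its +x end. Origin: on the desk under its centre; z up. stamp_box lies 62 mm towards -x and 25 mm towards -y of it.
- tray: Wooden desk tray, fixed, home of the stamp. Origin: on the desk under the centre of the stamp bay, which is 98 mm (x) by 124 mm (y) inside, its floor 4 mm and its rims 12 mm above the desk; beyond it at +x is a narrow groove with a white pen. z up, -x towards the robot within about 30 degrees.
- mug_mid (a point): Centre, half-way up, of the white mug, loose, 82 mm across and 95 mm high; a bystander on the far side of the desk.
- stapler_mid (a point): Middle of the loose grey desk stapler, 145 mm long, 36 mm wide, 51 mm high; a bystander on the far side of the desk. This point is 25 mm above the desk.
Not all that is in view belongs to the job. What is shaped like the part that bears stamp_head but green is not meant.

How it is judged:
By the outcome, as a careful person would: the job done as asked, in the order asked, and still so for the second after the job is handed in, with the robot touching nothing.
It also fails if it takes over 67 s, if anything falls off the work surface, if the arm or the gripper's body presses on something with over 40 N, if the wrist force passes 120 N, or if a joint passes its speed limit or range.

## Robot

A 6-joint arm with a two-finger parallel gripper is mounted at the origin on the work surface. World frame = base frame: x ahead of the robot, y to its left, z up, the work surface at z = 0. Lengths are in mm, angles in degrees, forces in N, time in s.
With the tool pointing down it reaches from about 400 to 925 mm from the base axis. Payload 12.5 kg.
Tool frame: the origin (TCP) lies at the very end of the fingers, on their centre line; the grasp point (between the pads) lies 19 mm behind it; z points along the fingers, y is the line along which they close (so a half turn about z gives the same grasp; the last joint's range is limited). The gripper opens to 95 mm and grips with 3 to 60 N. Pads are 20 mm wide; open, the fingers measure 119 mm over their backs; the gripper's body (75 mm by 180 mm) begins 59 mm behind the grasp point.
Start: joints at [-6.05, 28.126, 89.318, -0, 62.55, -6.05], TCP at [625.017, 0.021, 214.661] pointing down, gripper open.
Joint ranges: [-177.58, 177.58], [-47.91, 125.51], [2.72, 160], [-65.01, 245.01], [3.68, 167.84], [-153.87, 153.87]. Speed limits (degrees/s): [127.2, 127.2, 159.86, 180, 180, 180].

## Interface

Orientations are given as a 3x3 rotation matrix whose columns are the frame's x, y, z axes.
In Python, from station import manip gives the robot as it stands.
- The arm moves only by the tool carry_out, never from a script. Its argument "increments" is a list of rows, each a list of 3 entries, a list of its own where there are three numbers: the shift along the tool's x, y, z in m, then the turn about the tool's z in rad, then the gripper command: -1 is shut, 1 is fully open, values between are in proportion. A call has 1 to 10 rows; each row shifts and turns the commanded pose from where the row before left it, along the tool's axes as they then stand; what a row does not reach is not made up. A row lasts 1/12 s, in which the tool goes at most 41.7 mm and 7.16 degrees, less where a joint would pass 70% of its speed; a pose out of reach is approached as far as the arm can. A call is refused whole if a number of a shift passes 0.0417 or a number of a turn 0.125, either way. A call with a gripper value outside its range is refused whole. The fingers move at their own pace and stop on an object; "force" is the grip in N (left out, the last holds). Time passes only in rows, so rows that do not move let the fingers close. It gives the time, the measured TCP pose, the force, the opening and the grip force at its end, in the units of the state.
- manip.observe(): the state, without advancing time (a new reading comes with each control period).
- manip.read_camera(name): name is "scene" or "side" or "wrist"; returns a dict with "img" (480x640x3 uint8, blue, green, red), "range_z" (480x640 float32, mm along the optical axis (not along the pixel's ray), 0 where there is no reading), "vfov" (degrees; the focal length in pixels is half the picture's height over the tangent of half this angle, whatever the lens; pixels are square), "cx", "cy" (the principal point, pixels), "origin" and "orientation" of the camera in the world. Camera axes: x right, y down, z forward; pixel columns grow to the right and rows downward; lengths in mm; the calibration is good to about 2 mm. The wrist camera is an equidistant fisheye: a pixel r from the principal point sees the ray r / f radians off the axis. A picture is of the moment at which its call begins.
- manip.hand_in(): hands the job in; it is judged then, once.
The state is a dict: "clock": time; "joints": joint angles; "joint_velocities": joint speeds; "joint_torque": joint torques, N m; "tcp_pos": TCP position; "ee_rot": TCP orientation; "ft_force": force on the tool from outside, world axes, zero at the start; "wrist_torque": the same for the moment, N m; "width": finger opening in mm; "grip_force": force on a finger pad.
Only numpy, scipy, OpenCV 4.12 (cv2) and the standard library are available. Lean on these libraries where they do the work, as an engineer would, in place of code of your own. Each camera call takes 0.05 s, during which the arm holds its last target. There are 200 camera calls.

## Working session

There is one attempt and no reset: what is moved stays moved. The work goes in short steps, Python scripts to look and compute and a tool call to move; the robot and the scene stay as the last step left them, time stands still between calls to the robot, and variables do not carry over. Pictures are saved under pics/ and viewed, at most 10 in all, crops included, and the job is handed in when it is done.

Besides the shell and the picture viewer there is one more tool, called after "Call:" as a command line: name --argument value ..., lists and objects as JSON in quotes. carry_out: Moves the arm, as the interface text tells. Its arguments: {"type":"object","properties":{"increments":{"type":"array"},"force":{"type":"number"}},"required":["increments"]}

```bash
mkdir -p pics; cat > h.py <<'E'
import numpy as np, cv2
from station import manip
def pts(c):
    f=240/np.tan(np.radians(c["vfov"]/2)); v,u=np.mgrid[0:480,0:640].astype(float); z=c["range_z"].astype(float)
    P=np.stack([(u-c["cx"])/f*z,(v-c["cy"])/f*z,z],-1)
    return P@np.array(c["orientation"]).T+np.array(c["origin"])
def pix(c,u,v,h):
    "pinhole pixel to plane z=h"
    f=240/np.tan(np.radians(c["vfov"]/2)); d=np.array(c["orientation"])@[(u-c["cx"])/f,(v-c["cy"])/f,1]
    o=np.array(c["origin"]); return o+d*(h-o[2])/d[2]
E
python3 - <<'E'
from h import *
for n in ("scene","side"):
    c=manip.read_camera(n); cv2.imwrite(f"pics/{n}.png",c["img"]); np.save(n,c,allow_pickle=True); print(n,c["origin"],c["orientation"],c["vfov"])
print(manip.observe())
E
```

```text
scene [1122.05419246 -272.1603579   650.48282635] [[ 0.40726026  0.63250051 -0.65884913]
 [ 0.91327717 -0.2757174   0.29984118]
 [ 0.00799353 -0.72382527 -0.68993702]] 50.2142289857248
side [ 276.11891295 -549.88468612  829.64763861] [[ 0.85742458 -0.38585771  0.3404951 ]
 [-0.51423391 -0.66771264  0.53825952]
 [ 0.01966129 -0.63661107 -0.77093435]] 46.78838891196226
{'clock': 0.1, 'joints': array([-6.05051039e+00,  2.81599995e+01,  8.93463872e+01,  3.45802711e-04,
        6.25509767e+01, -6.05118707e+00]), 'joint_velocities': array([-0.10024424, -0.05644945, -0.1152141 , -0.00838743,  0.01648177,
        0.07445399]), 'joint_torque': array([ 2.47082615e-03, -6.13621187e+01, -2.58604574e+01,  6.93451893e-02,
        4.70101309e-02, -2.07912552e-05]), 'tcp_pos': array([6.24779509e+02, 4.67286690e-02, 2.14129201e+02]), 'ee_rot': array([[-8.97036979e-06,  9.99999505e-01, -9.95038731e-04],
       [ 9.99999994e-01,  9.08067995e-06,  1.10855699e-04],
       [ 1.10864679e-04, -9.95037731e-04, -9.99999499e-01]]), 'ft_force': array([ 0.11106854,  0.35616797, -0.09592607]), 'wrist_torque': array([-0.00788871, -0.04618314,  0.02289442]), 'grip_force': 0.0, 'width': 95.02028437380658}
```

View pics/scene.png

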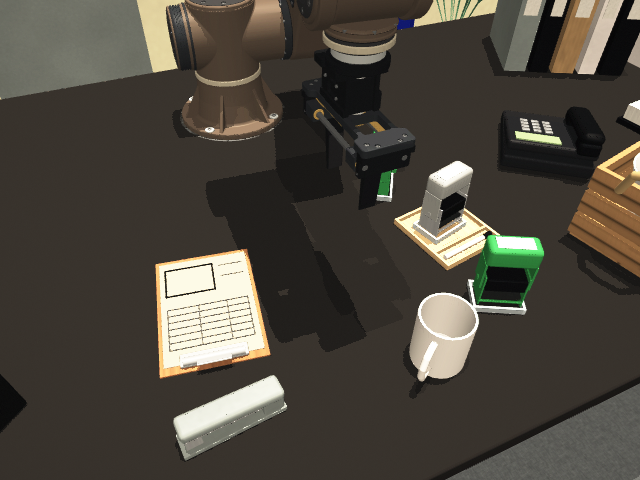

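View pics/side.png

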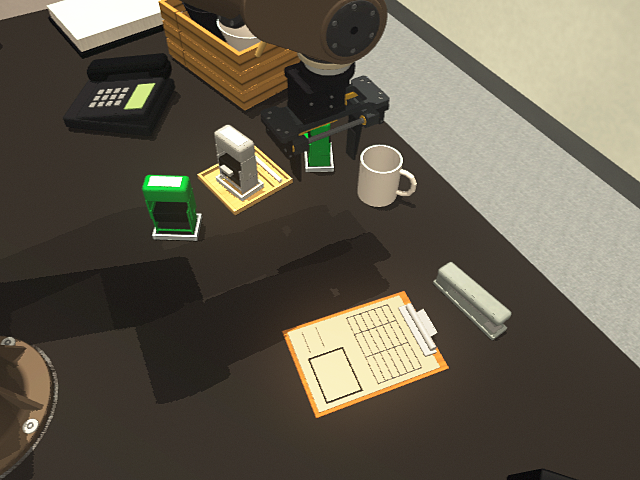

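The grey stamp stands in the tray: scene (445,200), side (237,160). The clipboard's box is at side (335,375) and scene (190,280). One green stamp is beside the tray and one lies beyond it. The mug and stapler are clear of the work.

```bash
python3 - <<'E'
from h import *
s=np.load("side.npy",allow_pickle=True).item(); k=np.load("scene.npy",allow_pickle=True).item()
a=cv2.resize(s["img"][285:425,275:455],None,fx=2.2,fy=2.2,interpolation=cv2.INTER_CUBIC)
b=cv2.resize(s["img"][115:220,190:300],None,fx=3.6,fy=3.6,interpolation=cv2.INTER_CUBIC)
c=cv2.resize(k["img"][240:380,145:275],None,fx=2.1,fy=2.1,interpolation=cv2.INTER_CUBIC)
d=cv2.resize(k["img"][155:275,385:505],None,fx=2.4,fy=2.4,interpolation=cv2.INTER_CUBIC)
o=np.zeros((600,800,3),np.uint8)
o[:a.shape[0],:396]=a[:, :396]; h,w=b.shape[:2]; o[:h,400:400+w]=b
o[305:599,:c.shape[1]]=c; h,w=d.shape[:2]; h=min(h,600-380);o[380:380+h,400:400+w]=d[:h]
cv2.imwrite("pics/crop.png",o)
# head top from depth, both cams
for n,c in(("side",s),("scene",k)):
    P=pts(c); hsv=cv2.cvtColor(c["img"],cv2.COLOR_BGR2HSV)
    m=(P[...,2]>122)&(P[...,2]<140)&(hsv[...,1]<60)&(c["range_z"]>0)
    l,lab,st,ce=cv2.connectedComponentsWithStats(m.astype(np.uint8))
    for i in range(1,l):
        if st[i,4]>60:
            q=P[lab==i]; r=cv2.minAreaRect(q[:,:2].astype(np.float32)); print(n,st[i],np.median(q[:,2]),r)
E
```

```text
side [191  15  27  11 116] 131.92237122415054 ((679.083740234375, 645.3153076171875), (19.352445602416992, 72.71480560302734), 39.11531066894531)
side [225  38  25  13  77] 133.6359456997052 ((701.5908203125, 508.1281433105469), (12.450053215026855, 66.84569549560547), 29.175189971923828)
side [215 125  39  30 647] 131.56185939717216 ((563.1232299804688, 226.63548278808594), (40.42790222167969, 83.10489654541016), 16.086713790893555)
side [148 176  34  11 310] 128.77244611389506 ((409.29443359375, 183.50421142578125), (29.226036071777344, 56.90920639038086), 56.794349670410156)
scene [502   0  61  29 436] 131.06042707709503 ((22.730728149414062, 819.0471801757812), (231.4745635986328, 107.61920928955078), 2.9025027751922607)
scene [591  18  49  14 345] 130.88982989700298 ((194.5753631591797, 1005.3455200195312), (116.58948516845703, 40.47572326660156), 56.34803771972656)
scene [428 161  45  29 718] 129.90474788158303 ((565.0623779296875, 229.29998779296875), (40.962074279785156, 81.07487487792969), 14.480025291442871)
scene [496 236  41  14 441] 127.1117934825694 ((747.2001342773438, 218.9178009033203), (57.2977294921875, 27.16741371154785), 62.12744903564453)
```

View pics/crop.png

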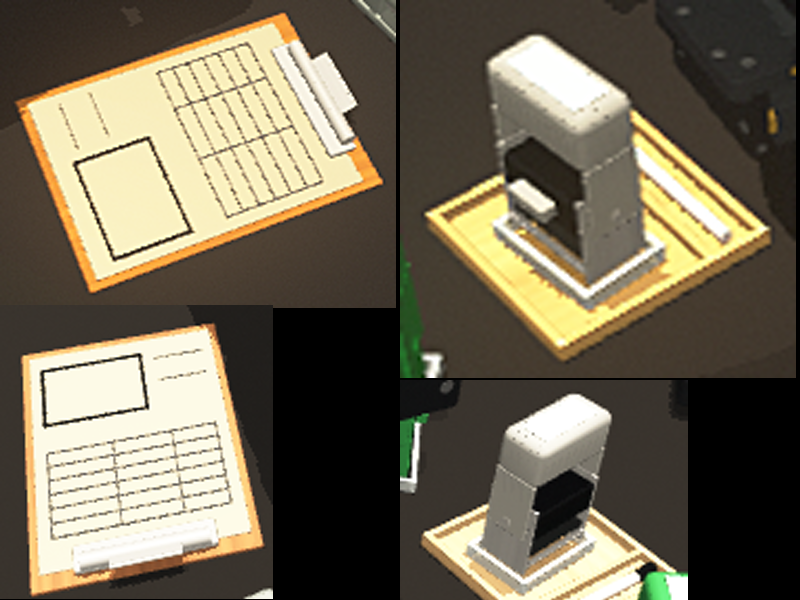

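The side crop shows the box corners at (74,162), (151,138), (191,232) and (113,259). In the scene crop they are at (42,371), (139,355), (147,407) and (45,426). The stamp's tab faces the robot side, and the stamp is flat in the bay.

```bash
python3 - <<'E'
from h import *
s=np.load("side.npy",allow_pickle=True).item(); k=np.load("scene.npy",allow_pickle=True).item()
# order: bottom-a, top-a, top-b, bottom-b
S=[pix(s,275+(u+.5)/2.2-.5,285+(v+.5)/2.2-.5,4) for u,v in((74,162),(151,138),(191,232),(113,259))]
K=[pix(k,145+(u+.5)/2.1-.5,240+(v-305+.5)/2.1-.5,4) for u,v in((139,355),(147,407),(45,426),(42,371))]
for n,Q in(("side",S),("scene",K)):
    Q=np.array(Q); x=(Q[1]+Q[2]-Q[0]-Q[3]); y=Q[0]+Q[1]-Q[2]-Q[3]
    print(n,Q.round(1)[:,:2].tolist(),Q.mean(0),"x ang",np.degrees(np.arctan2(x[1],x[0])),"y ang-90",np.degrees(np.arctan2(y[1],y[0]))-90,np.linalg.norm(x)/2,np.linalg.norm(y)/2)
T=[pix(s,190+(u-400)/3.6,115+v/3.6,12)[:2].round(1).tolist() for u,v in((427,215),(562,357),(770,237))]; print("tray",T)
E
```

```text
side [[488.0, -187.5], [547.9, -199.7], [532.6, -277.0], [474.2, -265.8]] [ 510.67017851 -232.4814996     4.        ] x ang -11.170004937769592 y ang-90 -10.575136033032052 60.23597160675079 79.18146103586709
scene [[487.6, -188.1], [545.2, -197.5], [532.4, -275.1], [473.6, -265.1]] [ 509.70506655 -231.46425556    4.        ] x ang -9.441941388472971 y ang-90 -9.856113317119366 59.022261895325336 78.43882785749416
tray [[496.9, 288.6], [517.2, 150.0], [660.4, 174.2]]
```

Call:
carry_out --increments '[[[0.0285,-0.0076,0],0,1],[[0.0285,-0.0076,0],0,1],[[0.0285,-0.0076,0],0,1],[[0.0285,-0.0076,0],0,1],[[0.0285,-0.0076,0],0,1],[[0.0285,-0.0076,0],0,1],[[0.0285,-0.0076,0],0,1],[[0.0285,-0.0076,0],0,1],[[0,0,0],-0.12,1],[[0,0,0],-0.12,1]]' --force 40

```text
clock: 0.93
tcp_pos: [563.5, 229.7, 214.3]
ee_rot: [[-0.245, 0.97, -0.001], [0.97, 0.245, -0.0], [-0.0, -0.001, -1.0]]
ft_force: [0.1, -0.7, 0.5]
width: 95.2
grip_force: 0.0
```

Call:
carry_out --increments '[[[0,0,0],-0.027,1],[[0,0,0],0,1],[[0,0,0],0,1]]'

```text
clock: 1.18
tcp_pos: [564.1, 228.0, 214.4]
ee_rot: [[-0.262, 0.965, -0.0], [0.965, 0.262, -0.0], [-0.0, -0.0, -1.0]]
ft_force: [-0.2, 0.7, -0.2]
width: 95.2
grip_force: 0.0
```

```bash
python3 - <<'E'
from h import *
c=manip.read_camera("wrist"); cv2.imwrite("pics/w1.png",c["img"]); o=manip.observe(); print(o["tcp_pos"],o["ee_rot"].round(3),o["clock"],c["origin"],c["vfov"],c["cx"],c["cy"])
# head top outline by fisheye depth
f=240/np.tan(np.radians(c["vfov"]/2)); v,u=np.mgrid[0:480,0:640].astype(float); du,dv=u-c["cx"],v-c["cy"]; r=np.hypot(du,dv)+1e-9; th=r/f
z=c["range_z"].astype(float); k=np.tan(th)/r; P=np.stack([du*k*z,dv*k*z,z],-1)@np.array(c["orientation"]).T+np.array(c["origin"])
m=(z>0)&(abs(P[...,2]-131)<7)&(th<1.4)
l,lab,st,ce=cv2.connectedComponentsWithStats(m.astype(np.uint8))
for i in range(1,l):
    if st[i,4]>200: q=P[lab==i]; print(st[i],np.median(q[:,2]),cv2.minAreaRect(q[:,:2].astype(np.float32)))
E
```

```text
[564.17342249 227.93423854 214.48830758] [[-0.262  0.965 -0.   ]
 [ 0.965  0.262 -0.   ]
 [-0.    -0.    -1.   ]] 1.2333 [542.96124466 307.43389162 384.69970357] 65.70646984690485 319.18196310693764 236.8146509189688
[528   0  53  46 555] 130.93938026610485 ((695.3457641601562, 442.9642028808594), (24.084726333618164, 58.30491638183594), 76.79952239990234)
[580   0  43  36 233] 131.74810552649845 ((741.7615966796875, 479.7020263671875), (8.706293106079102, 47.05753707885742), 75.1881332397461)
[ 293  185   56  105 5606] 132.12488369754576 ((564.2191772460938, 231.54428100585938), (40.254241943359375, 78.13191223144531), 14.661432266235352)
[  83  198   82   91 3412] 128.06347432072363 ((410.3493347167969, 185.19313049316406), (38.661399841308594, 77.69671630859375), 58.397499084472656)
[ 496  261   61   44 1327] 128.1921017567327 ((752.2277221679688, 229.6038055419922), (54.28376770019531, 38.142425537109375), 60.73419189453125)
```

View pics/w1.png

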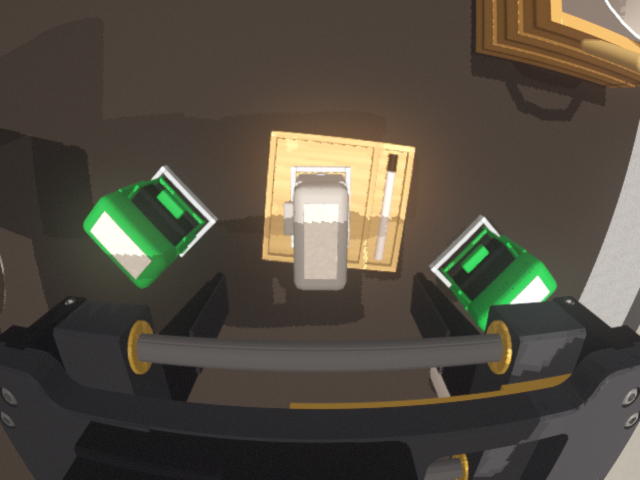

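The wrist view shows the grey head centred between the fingers, with its tab towards the robot. The green stamps are clear of the gripper. Descending to grip.

Call:
carry_out --increments '[[[0.001,0,0.025],0,1],[[0,0,0.025],0,1],[[0,0,0.025],0,1],[[0,0,0.02],0,1],[[0,0,0.0125],0,1],[[0,0,0.006],0,1],[[0,0,0],0,-1],[[0,0,0],0,-1],[[0,0,0],0,-1],[[0,0,0],0,-1]]' --force 40

```text
clock: 2.07
tcp_pos: [564.4, 229.1, 102.2]
ee_rot: [[-0.264, 0.965, 0.002], [0.965, 0.264, 0.0], [-0.0, 0.002, -1.0]]
ft_force: [-0.2, -0.5, 0.0]
width: 73.9
grip_force: 0.0
```

Call:
carry_out --increments '[[[0,0,0],0,-1],[[0,0,0],0,-1],[[0,0,0],0,-1],[[0,0,0],0,-1]]'

```text
clock: 2.4
tcp_pos: [564.0, 229.0, 101.3]
ee_rot: [[-0.264, 0.965, 0.0], [0.965, 0.264, 0.0], [-0.0, 0.0, -1.0]]
ft_force: [0.0, 0.7, 0.3]
width: 47.1
grip_force: 0.0
```

Call:
carry_out --increments '[[[0,0,0],0,-1],[[0,0,0],0,-1],[[0,0,0],0,-1],[[0,0,0],0,-1],[[0,0,0],0,-1]]'

```text
clock: 2.82
tcp_pos: [564.0, 229.0, 101.2]
ee_rot: [[-0.264, 0.965, 0.0], [0.965, 0.264, 0.0], [-0.0, 0.0, -1.0]]
ft_force: [-0.1, 0.1, 1.0]
width: 39.5
grip_force: 39.9
```

Call:
carry_out --increments '[[[0,0,-0.005],0,-1],[[0,0,-0.01],0,-1],[[0,0,-0.02],0,-1],[[0,0,-0.02],0,-1],[[0,0,-0.015],0,-1],[[0,0,0],0,-1]]'

```text
clock: 3.32
tcp_pos: [564.9, 229.3, 174.6]
ee_rot: [[-0.264, 0.965, 0.005], [0.965, 0.264, 0.001], [0.0, 0.005, -1.0]]
ft_force: [1.4, -0.5, -4.7]
width: 39.9
grip_force: 39.9
```

Call:
carry_out --increments '[[[0,0,0],0.1,-1],[[0,0,0],0.1,-1],[[0,0,0],0.1,-1],[[0,0,0],0.1,-1],[[-0.012,0.001,0],0.047,-1],[[-0.026,0.0016,0],0,-1],[[-0.033,0.0021,0],0,-1],[[-0.033,0.0021,0],0,-1],[[-0.033,0.0021,0],0,-1],[[-0.033,0.0021,0],0,-1]]'

```text
clock: 4.15
tcp_pos: [544.0, 58.4, 170.5]
ee_rot: [[0.179, 0.984, -0.001], [0.984, -0.179, -0.0], [-0.0, -0.001, -1.0]]
ft_force: [0.6, -0.0, -4.7]
width: 40.1
grip_force: 40.0
```

Call:
carry_out --increments '[[[-0.033,0.0021,0],0,-1],[[-0.033,0.0021,0],0,-1],[[-0.033,0.0021,0],0,-1],[[-0.033,0.0021,0],0,-1],[[-0.033,0.0021,0],0,-1],[[-0.033,0.0021,0],0,-1],[[-0.033,0.0021,0],0,-1],[[-0.033,0.0021,0],0,-1],[[-0.02,0.001,0],0,-1],[[-0.0093,0.0005,0],0,-1]]'

```text
clock: 4.98
tcp_pos: [509.6, -234.6, 170.4]
ee_rot: [[0.181, 0.983, -0.001], [0.983, -0.181, 0.0], [-0.0, -0.001, -1.0]]
ft_force: [0.6, 0.6, -4.5]
width: 39.4
grip_force: 40.0
```

Call:
carry_out --increments '[[[0,0,0.02],0,-1],[[0,0,0.015],0,-1],[[0,0,0],0,-1],[[0,0,0],0,-1],[[0,0,0],0,-1]]'

```text
clock: 5.4
tcp_pos: [510.7, -231.8, 136.7]
ee_rot: [[0.178, 0.984, 0.0], [0.984, -0.178, -0.0], [-0.0, 0.0, -1.0]]
ft_force: [0.5, 0.1, -4.3]
width: 39.7
grip_force: 40.0
```

```bash
python3 - <<'E'
from h import *
o=manip.observe(); print(o["tcp_pos"],o["ee_rot"].round(3),o["clock"])
s=manip.read_camera("side"); k=manip.read_camera("scene"); np.save("side2",s,allow_pickle=True); np.save("scene2",k,allow_pickle=True)
def up(i,f=2.2): return cv2.resize(i,None,fx=f,fy=f,interpolation=cv2.INTER_CUBIC)
a=up(s["img"][200:430,270:450]); b=up(k["img"][160:390,130:310])
w=manip.read_camera("wrist"); np.save("w2",w,allow_pickle=True)
cv2.imwrite("pics/c2.png",np.hstack([a,b])[:600,:800]); cv2.imwrite("pics/w2.png",w["img"])
E
```

```text
[ 510.74705678 -231.76493305  136.6812295 ] [[ 0.178  0.984  0.   ]
 [ 0.984 -0.178 -0.   ]
 [-0.     0.    -1.   ]] 5.4
```

View pics/c2.png

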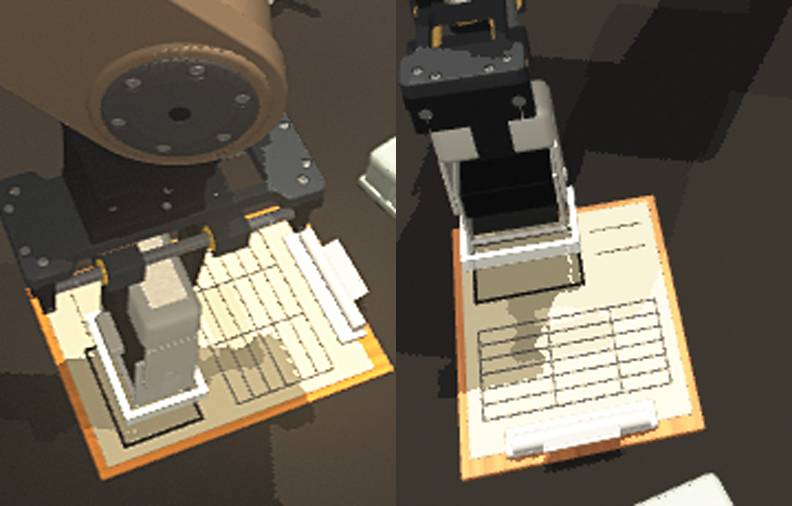

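View pics/w2.png

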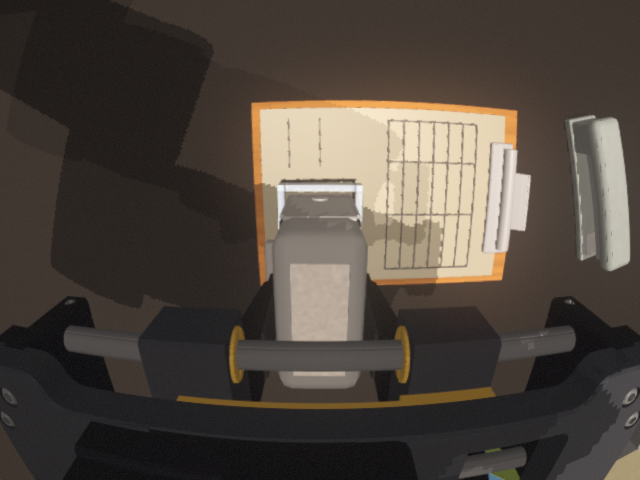

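The stamp hangs square over the box. Lowering it to about 2 mm above the form to check the foot outline.

Call:
carry_out --increments '[[[0,0,0.015],0,-1],[[0,0,0.012],0,-1],[[0,0,0.006],0,-1],[[0,0,0],0,-1],[[0,0,0],0,-1],[[0,0,0],0,-1]]'

```text
clock: 6.05
tcp_pos: [510.8, -232.3, 103.9]
ee_rot: [[0.179, 0.984, 0.001], [0.984, -0.179, -0.001], [-0.0, 0.001, -1.0]]
ft_force: [0.0, -0.1, -4.9]
width: 39.6
grip_force: 40.0
```

```bash
python3 - <<'E'
from h import *
o=manip.observe(); print(o["tcp_pos"],o["ft_force"],o["clock"])
s=manip.read_camera("side"); k=manip.read_camera("scene"); np.save("side3",s,allow_pickle=True); np.save("scene3",k,allow_pickle=True)
def up(i,f=4): return cv2.resize(i,None,fx=f,fy=f,interpolation=cv2.INTER_CUBIC)
a=up(s["img"][320:415,290:385]); b=up(k["img"][240:310,150:250])
o=np.zeros((380,785,3),np.uint8); o[:,:380]=a; o[:280,385:]=b; cv2.imwrite("pics/c3.png",o)
E
```

```text
[ 510.7670241  -232.28650709  103.90280606] [ 0.00935686 -0.09895713 -4.88867395] 6.05
```

View pics/c3.png

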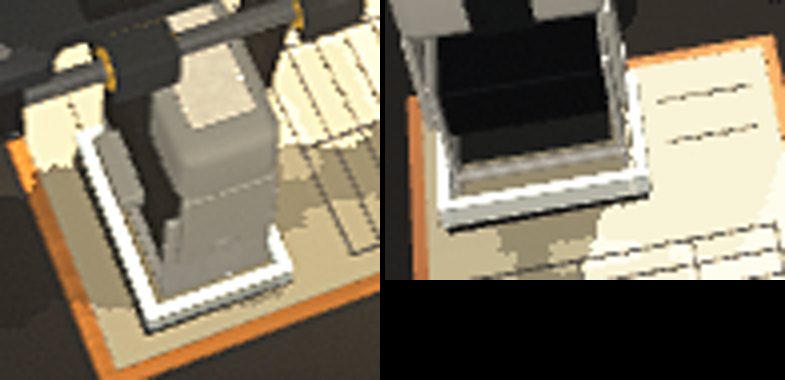

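The foot's lower corners are at about (150,329) and (290,275) in the side crop, and (649,190) and (446,226) in the scene crop. Only a sliver of box line shows along the foot.

```bash
python3 - <<'E'
from h import *
s=np.load("side3.npy",allow_pickle=True).item(); k=np.load("scene3.npy",allow_pickle=True).item()
a=np.radians(-10.3); R=np.array([[np.cos(a),-np.sin(a)],[np.sin(a),np.cos(a)]])
f=lambda c,u,v:(pix(c,u,v,6.5)[:2])
for n,p,b in(("side -x-y",f(s,290+150.5/4-.5,320+329.5/4-.5),(510.67,-232.48)),("side +x-y",f(s,290+290.5/4-.5,320+275.5/4-.5),(510.67,-232.48)),
 ("scene +x+y",f(k,150+264.5/4-.5,240+190.5/4-.5),(509.7,-231.46)),("scene +x-y",f(k,150+61.5/4-.5,240+226.5/4-.5),(509.7,-231.46))):
    print(n,p.round(1),"rel box centre in box axes",(R.T@(p-np.array(b))).round(1))
E
```

```text
side -x-y [ 475.5 -266.7] rel box centre in box axes [-28.5 -40. ]
side +x-y [ 534.2 -275.8] rel box centre in box axes [ 30.9 -38.4]
scene +x+y [ 545.5 -195.8] rel box centre in box axes [28.9 41.5]
scene +x-y [ 531.3 -276.4] rel box centre in box axes [ 29.3 -40.4]
```

Call:
carry_out --increments '[[[-0.001,0,0],0,-1],[[0,0,0.001],0,-1],[[0,0,0.0015],0,-1],[[0,0,0],0,-1],[[0,0,0],0,-1]]' --force 60

```text
clock: 6.57
tcp_pos: [510.4, -233.2, 101.1]
ee_rot: [[0.179, 0.984, 0.001], [0.984, -0.179, -0.0], [-0.0, 0.001, -1.0]]
ft_force: [-0.3, 0.6, 3.5]
width: 40.0
grip_force: 60.0
```

Call:
carry_out --increments '[[[0,0,0.003],0,-1],[[0,0,0.003],0,-1],[[0,0,0.003],0,-1],[[0,0,0.003],0,-1],[[0,0,0.003],0,-1],[[0,0,0.003],0,-1],[[0,0,0.002],0,-1],[[0,0,0.002],0,-1],[[0,0,0],0,-1],[[0,0,0],0,-1]]'

```text
clock: 7.4
tcp_pos: [510.5, -233.2, 79.2]
ee_rot: [[0.179, 0.984, 0.001], [0.984, -0.179, -0.001], [-0.0, 0.001, -1.0]]
ft_force: [-1.5, 1.6, 11.4]
width: 39.9
grip_force: 60.0
```

Call:
carry_out --increments '[[[0,0,0.001],0,-1],[[0,0,0.001],0,-1],[[0,0,0.0005],0,-1],[[0,0,0],0,-1],[[0,0,0],0,-1]]'

```text
clock: 7.82
tcp_pos: [510.5, -233.2, 77.1]
ee_rot: [[0.179, 0.984, 0.001], [0.984, -0.179, -0.001], [-0.0, 0.001, -1.0]]
ft_force: [-1.9, 1.9, 14.4]
width: 39.8
grip_force: 60.0
```

Call:
carry_out --increments '[[[0,0,0.0007],0,-1],[[0,0,0.0007],0,-1],[[0,0,0],0,-1],[[0,0,0],0,-1],[[0,0,0],0,-1]]'

```text
clock: 8.23
tcp_pos: [510.7, -233.2, 77.0]
ee_rot: [[0.179, 0.984, 0.002], [0.984, -0.179, -0.001], [-0.001, 0.002, -1.0]]
ft_force: [-4.3, 4.0, 29.8]
width: 39.8
grip_force: 60.0
```

```bash
python3 - <<'E'
from h import *
s=manip.read_camera("side"); k=manip.read_camera("scene")
def up(i,f=4): return cv2.resize(i,None,fx=f,fy=f,interpolation=cv2.INTER_CUBIC)
a=up(s["img"][320:415,290:385]); b=up(k["img"][230:300,150:250])
o=np.zeros((380,785,3),np.uint8); o[:,:380]=a; o[:280,385:]=b; cv2.imwrite("pics/c4.png",o)
P=pts(s); c=P[335:360,332:352].reshape(-1,3); print("head top z",np.percentile(c[:,2],[10,50,90]))
E
```

```text
head top z [107.55897426 109.80981147 173.35895961]
```

View pics/c4.png

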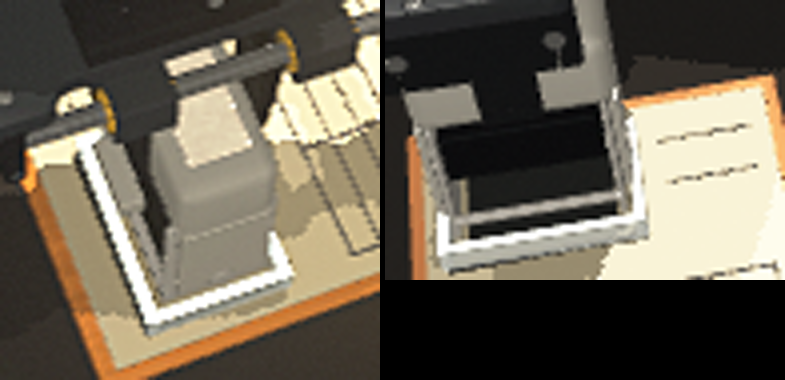

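The handle is on its stop: the force rose to 30 N with no further travel, the head top is at about 108 mm, and the foot is seated. Easing straight up, then lifting off.

Call:
carry_out --increments '[[[0,0,-0.001],0,-1],[[0,0,-0.001],0,-1],[[0,0,-0.003],0,-1],[[0,0,-0.003],0,-1],[[0,0,-0.004],0,-1],[[0,0,-0.004],0,-1],[[0,0,-0.004],0,-1],[[0,0,-0.004],0,-1],[[0,0,-0.002],0,-1],[[0,0,0],0,-1]]'

```text
clock: 9.17
tcp_pos: [510.5, -233.1, 100.9]
ee_rot: [[0.179, 0.984, 0.001], [0.984, -0.179, -0.0], [-0.0, 0.001, -1.0]]
ft_force: [0.9, 1.2, 3.2]
width: 40.0
grip_force: 60.0
```

Call:
carry_out --increments '[[[0,0,-0.003],0,-1],[[0,0,-0.006],0,-1],[[0,0,-0.012],0,-1],[[0,0,-0.025],0,-1],[[0,0,-0.025],0,-1],[[0,0,0],0,-1],[[0,0,0],0,-1]]'

```text
clock: 9.75
tcp_pos: [510.3, -233.2, 172.0]
ee_rot: [[0.179, 0.984, 0.001], [0.984, -0.179, -0.001], [-0.001, 0.001, -1.0]]
ft_force: [-0.3, -0.3, -5.9]
width: 39.6
grip_force: 60.0
```

```bash
python3 - <<'E'
from h import *
w=manip.read_camera("wrist"); s=manip.read_camera("side");k=manip.read_camera("scene")
def up(i,f=2.2): return cv2.resize(i,None,fx=f,fy=f,interpolation=cv2.INTER_CUBIC)
cv2.imwrite("pics/c5.png",np.hstack([up(s["img"][180:430,270:450]),up(k["img"][150:400,130:310])]))
E
```

```text
(no output)
```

View pics/c5.png

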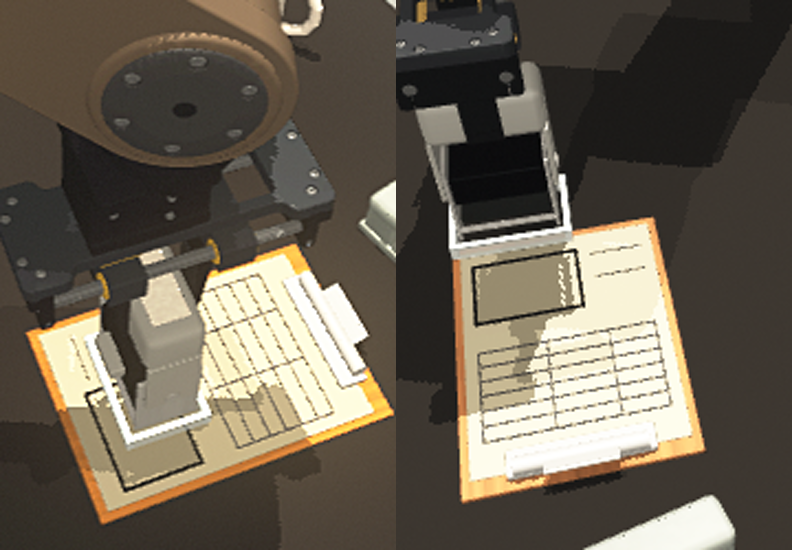

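The form shows no stray marks, and the stamp lifted off cleanly. Commanded travel was 24 mm with no slip in the grip. Returning to the tray.

Call:
carry_out --increments '[[[0.012,-0.001,0],0,-1],[[0.026,-0.0016,0],0,-1],[[0.033,-0.0021,0],0,-1],[[0.033,-0.0021,0],0,-1],[[0.033,-0.0021,0],0,-1],[[0.033,-0.0021,0],0,-1],[[0.033,-0.0021,0],0,-1],[[0.033,-0.0021,0],0,-1],[[0.033,-0.0021,0],0,-1],[[0.033,-0.0021,0],0,-1]]'

```text
clock: 10.73
tcp_pos: [544.4, 69.7, 170.7]
ee_rot: [[0.179, 0.984, -0.002], [0.984, -0.179, 0.0], [-0.0, -0.002, -1.0]]
ft_force: [0.5, -0.2, -4.7]
width: 39.8
grip_force: 60.0
```

Call:
carry_out --increments '[[[0.033,-0.0021,0],0,-1],[[0.033,-0.0021,0],0,-1],[[0.033,-0.0021,0],0,-1],[[0.033,-0.0021,0],0,-1],[[0.02,-0.001,0],0,-1],[[0.0103,-0.0005,0],0,-1],[[0,0,0],-0.09,-1],[[0,0,0],-0.09,-1],[[0,0,0],-0.09,-1],[[0,0,0],-0.09,-1]]'

```text
clock: 11.57
tcp_pos: [563.8, 228.8, 170.7]
ee_rot: [[-0.183, 0.983, -0.002], [0.983, 0.183, -0.001], [-0.0, -0.002, -1.0]]
ft_force: [0.3, -0.8, -5.8]
width: 39.6
grip_force: 60.0
```

Call:
carry_out --increments '[[[0,0,0.02],0,-1],[[0,0,0],0,-1],[[0,0,0],0,-1]]'

```text
clock: 11.82
tcp_pos: [563.6, 228.6, 150.5]
ee_rot: [[-0.178, 0.984, -0.003], [0.984, 0.178, -0.001], [-0.0, -0.003, -1.0]]
ft_force: [0.6, -0.8, -5.0]
width: 39.9
grip_force: 60.0
```

Call:
carry_out --increments '[[[0,0,0.02],0,-1],[[0,0,0.018],0,-1],[[0,0,0.006],0,-1],[[0,0,0.003],0,-1],[[0,0,0.002],0,-1],[[0,0,0.001],0,-1],[[0,0,0],0,-1],[[0,0,0],0,-1],[[0,0,0],0,-1]]'

```text
clock: 12.57
tcp_pos: [564.7, 229.0, 102.4]
ee_rot: [[-0.179, 0.984, 0.001], [0.984, 0.179, 0.0], [0.0, 0.001, -1.0]]
ft_force: [0.6, -1.2, -3.9]
width: 39.6
grip_force: 60.0
```

Call:
carry_out --increments '[[[0,0,0.001],0,-1],[[0,0,0.0005],0,-1],[[0,0,0],0,-1],[[0,0,0],0,-1],[[0,0,0],0,-1]]'

```text
clock: 12.98
tcp_pos: [564.8, 229.1, 100.8]
ee_rot: [[-0.179, 0.984, 0.001], [0.984, 0.179, 0.0], [0.0, 0.001, -1.0]]
ft_force: [-1.1, 1.2, 3.2]
width: 39.6
grip_force: 60.0
```

Call:
carry_out --increments '[[[0,0,0],0,-0.1],[[0,0,0],0,-0.1],[[0,0,0],0,-0.1],[[0,0,0],0,0.2],[[0,0,0],0,0.6],[[0,0,0],0,0.6],[[0,0,0],0,0.6],[[0,0,0],0,0.6],[[0,0,0],0,0.6],[[0,0,0],0,0.6]]'

```text
clock: 13.82
tcp_pos: [564.5, 228.9, 100.3]
ee_rot: [[-0.179, 0.984, 0.0], [0.984, 0.179, -0.0], [-0.0, 0.0, -1.0]]
ft_force: [0.6, -0.6, 1.4]
width: 75.4
grip_force: 0.0
```

Call:
carry_out --increments '[[[0,0,-0.01],0,0.6],[[0,0,-0.025],0,0.6],[[0,0,-0.035],0,0.6],[[0,0,-0.035],0,0.6],[[0,0,-0.03],0,0.6],[[0,0,0],0,0.6],[[0,0,0],0,0.6]]'

```text
clock: 14.4
tcp_pos: [564.9, 229.1, 237.6]
ee_rot: [[-0.179, 0.984, 0.004], [0.984, 0.179, 0.001], [0.0, 0.004, -1.0]]
ft_force: [0.0, -0.3, -1.7]
width: 76.1
grip_force: 0.0
```

```bash
python3 - <<'E'
from h import *
w=manip.read_camera("wrist"); s=manip.read_camera("side");k=manip.read_camera("scene")
def up(i,f=2.2): return cv2.resize(i,None,fx=f,fy=f,interpolation=cv2.INTER_CUBIC)
o=np.zeros((600,800,3),np.uint8); a=up(s["img"][110:220,180:310],2.8); o[:a.shape[0],:a.shape[1]]=a
b=up(s["img"][285:425,275:455],2); o[312:592,:360]=b
c=up(k["img"][150:480,140:510],1.1); o[:c.shape[0],380:380+c.shape[1]]=c
cv2.imwrite("pics/c6.png",o)
E
```

```text
(no output)
```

View pics/c6.png

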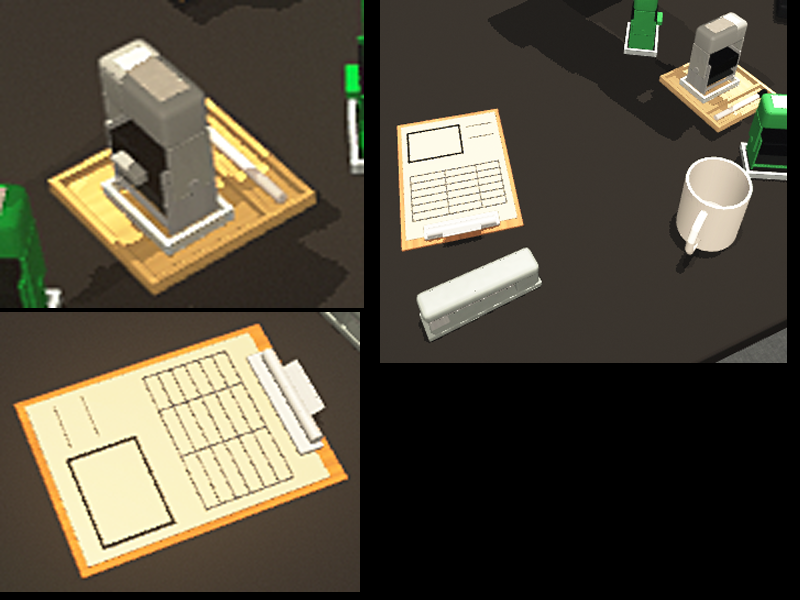

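The stamp stands flat in its tray with its handle up. The mug, stapler and form are undisturbed, and the arm is clear.

```bash
python3 -c "
from station import manip
print(manip.hand_in())"
```

```text
the job is handed in; nothing more can be done
None
```

I pressed the stamp fully down over the printed box (24 mm of travel to a firm stop), put it back flat in its tray and handed in the job, but no imprint shows on the form in the camera images, so I can't confirm the mark by eye.

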